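# Lock the slate hold-down bar with a snap hook

## Task

Swing the blue hold-down bar fully down over the slate blank so that the steel hoop stands up through its slot. Then take the snap hook from its wooden rack and press its sprung gate down onto the top of the hoop, without ramming it, until the hoop is inside the hook and the gate snaps shut behind it; let go so that the hook hangs on the hoop. Leave everything else on the bench where it is.

Things in the scene. Friction and masses are not known exactly. Their poses are not given: they have to be found in the camera images.
- bar (a joint): angle of the blue steel hold-down bar about its hinge (rad): 0 = level, fully down on the slate blank; grows as its near end swings up. Stiff hinge, stays where it is left (about 4 N at the ball moves it). Bar 52 mm wide, 6 mm thick, slot 24 mm wide along its middle for the hoop
- bar_hinge (a point): point on the bar's hinge axis, at the fixture's end far from the robot, 41 mm above the bench. Axes of the fixture: x runs from hoop to hinge (the hoop's centre line is 215 mm away at -x), y is the hinge axis, z up
- bar_ball (a point): centre of the black ball handle (32 mm diameter) on a 12 mm stem near the bar's free end; 307 mm from the hinge along the bar and 40 mm above the bar's middle plane. Axes of the bar, y along the hinge axis. Can be pinched from above across y and led down an arc about the hinge; at bar = 0 its centre is 81 mm above the bench
- hoop_axis (a point): point on the upright centre line of the steel hoop, level with the lowered bar's upper face (44 mm above the bench). Axes of the fixture: x along the hoop's top rod. Hoop: upside-down U of 10 mm round rod in the x-z plane, 70 mm wide outside, top rod straight for 40 mm. Its top rod's centre is 78 to 104 mm above this point, different each time and not reported: feel for it. It stands firm
- gate_end (a point): centre of the round free end of the hook's brass gate, 52 mm from its pivot, axes of the gate. Shut, it is 5 mm above the hook's origin (in z) and 6 mm from it towards the nose (y); pushed inward it swings up towards the spine, as far as 1.15 rad. Return spring: 0.105 N m when shut, plus 0.30 N m per rad, so a push of up to about 11 N, partly sideways at the end, gets the hoop's rod past it; then the force drops away
- hook_tab (a point): centre of the hook's orange grip tab, 14 mm thick (x), 34 mm long (y), 30 mm high (z), on top of the spine; the hook stands upright in its rack, gate underneath. Axes of the hook: x across its thickness (10 mm rod), y from the gate's pivot to the nose, z up. Fingers that grip the tab's upper half stay clear of the hoop; the spine's underside, where the hoop's rod comes up hard, is 21 mm below this centre
- hook_mouth (a point): point on the shut gate's centre line, 74 mm straight below the tab's centre, axes of the hook. The gate (8 mm rod along y) has its pivot at y = -46 mm from here and the centre of its round end at y = +6 mm; the fixed nose begins at y = +11 mm. The hoop's rod must cross along hook x and press the gate at y between -6 and +4 mm
- hook_loop (a point): centre of the hook's inner opening over the mouth, 47 mm below the tab's centre, axes of the hook. From first touch on the gate the hoop's rod must go in about 46 mm (40 near the nose to 51 near the pivot) before the gate's end slips past it and springs shut; at 58 mm it meets the spine. The spine has a shallow V notch over the mouth, so the hook hangs upright there
- hook: the whole steel snap hook, 110 mm long (y), 94 mm high with its tab, 0.2 to 0.31 kg; origin at its underside, 79 mm below the tab's centre, axes as for hook_tab
- fixture: the fixed plywood fixture 370 x 130 x 14 mm with the slate blank, the hinge, the bar and the hoop; origin on the bench below the hoop's centre line; axes x towards the hinge, z up
- rack: wooden hook rack 150 x 70 mm, 40 mm high, fixed; the hook stands in its slots, which run along the rack's x, 13 mm wide and 28 mm deep; origin centre of its underside
- chisel_block: dark wooden block 140 x 80 x 50 mm with four chisels standing in it, up to 130 mm high, fixed bystander; it and the hook rack may have changed sides
- inkstone: finished carved inkstone, dark slate slab about 150 x 120 x 22 mm, loose bystander; origin centre of its underside
- water: green drinks bottle 62 mm diameter, 190 mm tall, loose bystander; origin centre of its underside
- offcut: grey slate offcut 110 x 70 x 30 mm, loose bystander; origin centre of its underside
- mallet: hammer lying on the bench, loose bystander
- dust_brush: hand brush lying on the bench, loose bystander
- grit_wheel: brick-red grinding wheel 100 mm diameter, 22 mm thick, lying flat, loose bystander; origin centre of its underside
- cup: white ceramic cup 72 mm diameter, 80 mm tall, loose bystander; origin centre of its underside
There are look-alikes about, which are no part of the job. Leave any pink look-alike of the hook alone.

How it is judged (in metres and radians):
On the way, in this order (a step that is already met when the one before it is completed fails the run):
1. the hold-down bar is fully down (within 0.06 rad) (value of joint bar below 0.06 rad), for 0.2 s.
2. with the bar down, the hook's gate is pressed open on the hoop (gate end moved in over 15 mm, hook over the hoop within 25 mm, touching it) (value of joint bar below 0.06 rad and z of gate_end in the frame of hook above 0.02 m and horizontal distance between hook_loop and hoop_axis below 0.025 m and contact force between hook and fixture above 0.5 N), for 0.05 s.
3. the gate has snapped shut (its end within 4 mm of its shut place) with the hook round the hoop's top rod (value of joint bar below 0.06 rad and z of gate_end in the frame of hook below 0.009 m and horizontal distance between hook_loop and hoop_axis below 0.03 m and height (world z) of hook_loop between 0.084 and 0.15 m), for 0.1 s.
At the end, for the whole second after the job is handed in: The bar is down (within 0.06 rad), the gate is shut (its end within 4 mm of its shut place) and the hook hangs on the hoop, at most swaying a little (under 0.1 m/s and 1.5 rad/s): the centre of its opening is within 60 mm horizontally of the hoop's centre line and 60 to 150 mm above the bench (value of joint bar below 0.06 rad and z of gate_end in the frame of hook below 0.009 m and horizontal distance between hook_loop and hoop_axis below 0.06 m and height (world z) of hook_loop between 0.06 and 0.15 m and linear speed of hook below 0.1 m/s and angular speed of hook below 1.5 rad/s); the robot touches nothing.
It fails at once if the hook is rammed onto the hoop or the fixture (over 45 N) (contact force between hook and fixture above 45 N).
It fails at once if a bystander is shifted by more than 20 mm (distance of any of inkstone, water, offcut, mallet, dust_brush, grit_wheel, cup from where it was at the start of the episode above 0.02 m).
It also fails if it takes over 72 s, if anything falls off the work surface, if the arm or the gripper's body presses on something with over 40 N, if the wrist force passes 120 N, or if a joint passes its speed limit or range.

## Robot

A 6-joint arm with a two-finger parallel gripper is mounted at the origin on the work surface. World frame = base frame: x ahead of the robot, y to its left, z up, the work surface at z = 0. Lengths are in m, angles in degrees, forces in N, time in s.
With the tool pointing down it reaches from about 0.3 to 0.85 m from the base axis. Payload 5.4 kg.
Tool frame: the origin (TCP) lies at the very end of the fingers, on their centre line; the grasp point (between the pads) lies 19 mm behind it; z points along the fingers, x is the direction in which the jaws open and shut, and the axes are right-handed (so a half turn about z gives the same grasp; the last joint's range is limited). The gripper opens to 85 mm and grips with 20 to 120 N. Pads are 22 mm wide; open, the fingers measure 114 mm over their backs; the gripper's body (76 mm by 85 mm) begins 54 mm behind the grasp point. The pads swing forward as they close: fully open they stand 13 mm farther back than shut.
Start: joints at [-86.981, 9.076, 91.501, -0, 79.423, -12.038], TCP at [0.149, -0.555, 0.231] pointing down, gripper open.
Joint ranges: [-166.64, 166.64], [-54.1, 131.32], [10.49, 154.53], [-73.88, 253.88], [9.74, 151.15], [-171.62, 171.62]. Speed limits (degrees/s): [147.25, 147.25, 180, 180, 180, 180].

## Interface

Orientations are given as [roll, pitch, yaw] about the fixed x, y, z axes, in that order (R = Rz(yaw) Ry(pitch) Rx(roll)).
In Python, from station import r gives the robot as it stands. The module is installed in compiled form; this text tells all that it offers.
- The arm moves only by the tool move_arm, never from a script. Its argument "moves" is a list of rows, each a list of 6 numbers: the shift along the tool's x, y, z in m, then the turn, a rotation vector about the tool's x, y, z in rad. In form: [[tx, ty, tz, ax, ay, az], ...]. A call has 1 to 12 rows; each row shifts and turns the pose as measured when the row begins, along the tool's axes as they then stand; what a row does not reach is not made up. A row lasts 1/8 s, in which the tool goes at most 62.5 mm and 10.7 degrees, less where a joint would pass 70% of its speed; a pose out of reach is approached as far as the arm can. A call with a gripper value outside its range is refused whole. "grip" is the opening, from 0 (shut) to 1 (fully open), set as the call begins (left out, the last holds). The fingers move at their own pace and stop on an object; "squeeze" is the grip in N (left out, the last holds). Time passes only in rows, so rows that do not move let the fingers close. It gives the time, the measured TCP pose, the force and the opening at its end, in the units of the state.
- r.read_state(): the state, without advancing time (a new reading comes with each control period).
- r.get_image(name): name is "scene" or "top" or "wrist"; returns a dict with "img" (420x560x3 uint8, red, green, blue), "depth" (420x560 float32, m along the optical axis (not along the pixel's ray), 0 where there is no reading), "fx", "fy", "cx", "cy" (pixels), "dist" ([k1, k2, p1, p2, k3] as OpenCV has them; the pictures are not rectified), "rvec" (rotation vector, rad) and "tvec" (3), from world to camera coordinates, as OpenCV has them. Camera axes: x right, y down, z forward; pixel columns grow to the right and rows downward; lengths in m; the calibration is good to about 2 mm. A picture is of the moment at which its call begins.
- r.job_done(): hands the job in, once; it reports no verdict.
The state is a dict: "time_s": time; "joints": joint angles; "qd": joint speeds; "effort": joint torques, N m; "tcp_pos": TCP position; "ee_rot": TCP orientation; "wrist_force": force on the tool from outside, world axes, zero at the start; "moment": the same for the moment, N m; "gripper_width": finger opening in m.
Only numpy, scipy, OpenCV 4.12 (cv2) and the standard library are available. Lean on these libraries where they do the work, as an engineer would, in place of code of your own. Each camera call takes 0.05 s, during which the arm holds its last target.

## Working session

There is one attempt and no reset: what is moved stays moved. The work goes in short steps, Python scripts to look and compute and a tool call to move; the robot and the scene stay as the last step left them, time stands still between calls to the robot, and variables do not carry over. Pictures are saved under pics/ and viewed, and the job is handed in when it is done.

Besides the shell and the picture viewer there is one more tool, called as name([rows], argument=value, ...), one row to a line, values as JSON. move_arm: Moves the arm, as the interface text tells. Its arguments: {"type":"object","properties":{"moves":{"type":"array","items":{"type":"array","items":{"type":"number"}}},"grip":{"type":"number"},"squeeze":{"type":"number"}},"required":["moves"]}

```bash
mkdir -p pics; cat > h.py <<'E'
import numpy as np, cv2
from station import r
def grab(n):
    d=r.get_image(n); np.savez('last_%s.npz'%n,**{k:np.asarray(v) for k,v in d.items()}); return d
def load(n): return dict(np.load('last_%s.npz'%n))
def cam(d):
    K=np.array([[d['fx'],0,d['cx']],[0,d['fy'],d['cy']],[0,0,1]],float)
    R=cv2.Rodrigues(np.array(d['rvec'],float))[0]; t=np.array(d['tvec'],float).ravel()
    return K,np.array(d['dist'],float),R,t
def ray(d,u,v):
    K,D,R,t=cam(d); p=cv2.undistortPoints(np.array([[[u,v]]],float),K,D)[0,0]
    return -R.T@t, R.T@np.array([p[0],p[1],1.])
def onplane(d,u,v,z):
    o,q=ray(d,u,v); return o+q*(z-o[2])/q[2]
def dep(d,u,v):
    o,q=ray(d,u,v); return o+q*float(d['depth'][int(round(v)),int(round(u))])
def proj(d,P):
    K,D,R,t=cam(d); return cv2.projectPoints(np.array(P,float).reshape(-1,1,3),np.array(d['rvec'],float),t,K,D)[0].reshape(-1,2)
def cloud(d):
    K,D,R,t=cam(d); H,W=d['depth'].shape
    uv=np.stack(np.meshgrid(np.arange(W),np.arange(H)),-1).reshape(-1,1,2).astype(float)
    p=cv2.undistortPoints(uv,K,D).reshape(-1,2); z=d['depth'].reshape(-1,1)
    c=np.hstack([p*z,z]); return ((c-t)@R).reshape(H,W,3)
def save(n,img): cv2.imwrite('pics/'+n+'.png',cv2.cvtColor(img,cv2.COLOR_RGB2BGR))
E
python3 - <<'E'
from h import *
for n in ['scene','top','wrist']:
    d=grab(n); save(n+'0',d['img']); print(n,-cam(d)[2].T@cam(d)[3])
print(r.read_state())
E
```

```text
scene [0.99788606 0.63156912 0.85780577]
top [ 0.53656385 -0.02328407  1.42546883]
wrist [ 0.22655825 -0.53494526  0.37290535]
{'time_s': 0.15, 'joints': array([-8.69812542e+01,  9.10546638e+00,  9.15552437e+01, -5.15081202e-04,
        7.94213215e+01, -1.20379791e+01]), 'qd': array([ 0.01058311, -0.11504645, -0.20234305,  0.0369346 , -0.00505472,
       -0.03187121]), 'effort': array([-1.07444635e-04, -3.96379244e+01, -3.31785321e+01, -2.68951317e-04,
        5.46255353e-03,  4.63646785e-06]), 'tcp_pos': array([ 0.149322  , -0.55480445,  0.23053529]), 'ee_rot': array([-1.79983387e+02,  8.03332011e-02, -7.49431686e+01]), 'wrist_force': array([-0.25224732, -0.72793774,  0.2284651 ]), 'moment': array([ 0.02443574, -0.00551713,  0.02200913]), 'gripper_width': 0.08544831953175834}
```

View pics/scene0.png

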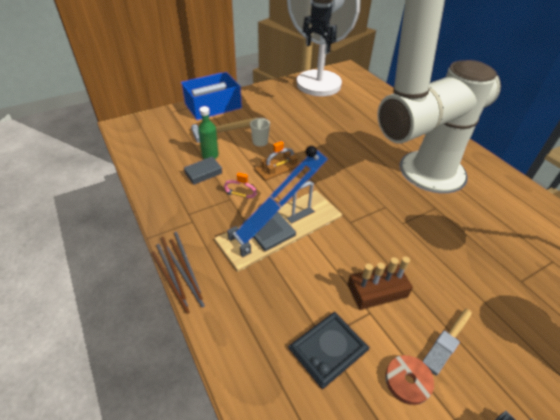

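View pics/top0.png

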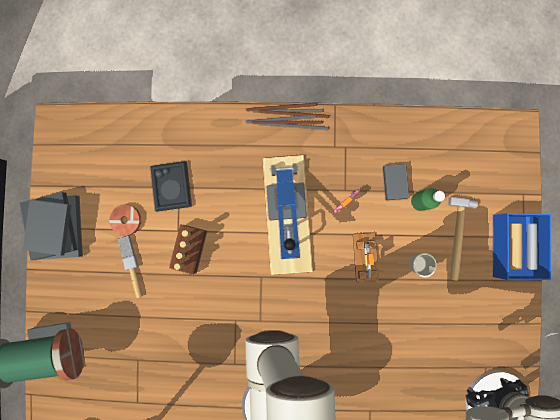

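View pics/wrist0.png

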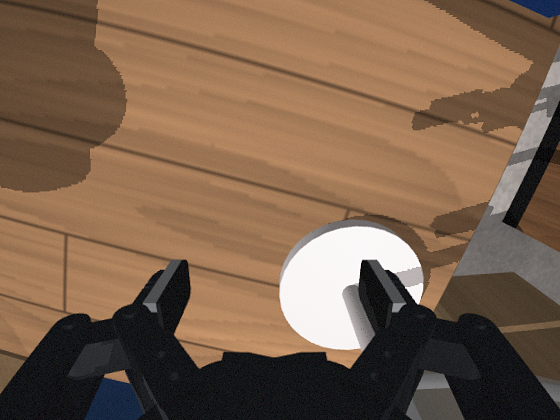

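The scene view shows the blue bar raised, with its ball at (312,152), the hoop at (305,190), and the hook with its orange tab in the wooden rack at (278,150). The pink look-alike lies at (240,185). In the top view the ball is at (289,244), the rack at (366,257), the pink one at (347,201) and the cup at (425,264). I'll enlarge both views and measure.

```bash
python3 - <<'E'
from h import *
t=load('top'); s=load('scene')
a=cv2.resize(t['img'][140:290,250:450],(800,600),interpolation=cv2.INTER_CUBIC)
b=cv2.resize(s['img'][110:270,200:360],(600,600),interpolation=cv2.INTER_CUBIC)
save('topz',a); save('scenez',b)
for n,d in (('top',t),('scene',s)):
    C=cloud(d); hsv=cv2.cvtColor(d['img'],cv2.COLOR_RGB2HSV)
    m=cv2.inRange(hsv,(8,200,180),(16,255,255))
    k,l,st,ce=cv2.connectedComponentsWithStats(m)
    for i in range(1,k):
        if st[i,4]>15:
            P=C[l==i]; print(n,'orange',ce[i].round(),st[i,4],np.median(P,0).round(3),P.min(0).round(3),P.max(0).round(3))
    m=cv2.inRange(hsv,(0,0,0),(180,255,45))
    k,l,st,ce=cv2.connectedComponentsWithStats(m)
    for i in range(1,k):
        P=C[l==i]
        if st[i,4]>30: print(n,'black',ce[i].round(),st[i,4],np.median(P,0).round(3))
E
```

```text
top black [  2. 203.] 417 [ 0.704  1.45  -0.732]
top black [ 65. 198.] 34 [0.644 0.697 0.044]
top black [ 72. 235.] 84 [0.526 0.666 0.043]
top black [289. 244.] 72 [ 0.52  -0.027  0.259]
top black [497. 392.] 558 [ 0.164 -0.527  0.341]
top black [540. 397.] 34 [ 0.215 -0.548  0.527]
scene orange [278. 146.] 82 [ 0.477 -0.262  0.097] [ 0.383 -0.405 -0.002] [ 0.494 -0.255  0.109]
scene orange [242. 176.] 50 [ 0.642 -0.189  0.093] [ 0.595 -0.309 -0.   ] [ 0.659 -0.176  0.099]
scene black [319.  24.] 662 [ 0.161 -0.532  0.339]
scene black [390. 124.] 311 [0.297 0.015 0.29 ]
scene black [545. 150.] 253 [-0.786  0.001 -0.176]
scene black [310. 152.] 67 [ 0.526 -0.016  0.257]
scene black [556. 181.] 34 [-1.184e+00  1.000e-03 -5.320e-01]
scene black [354. 290.] 57 [0.561 0.273 0.033]
scene black [306. 366.] 111 [0.763 0.373 0.017]
```

View pics/topz.png

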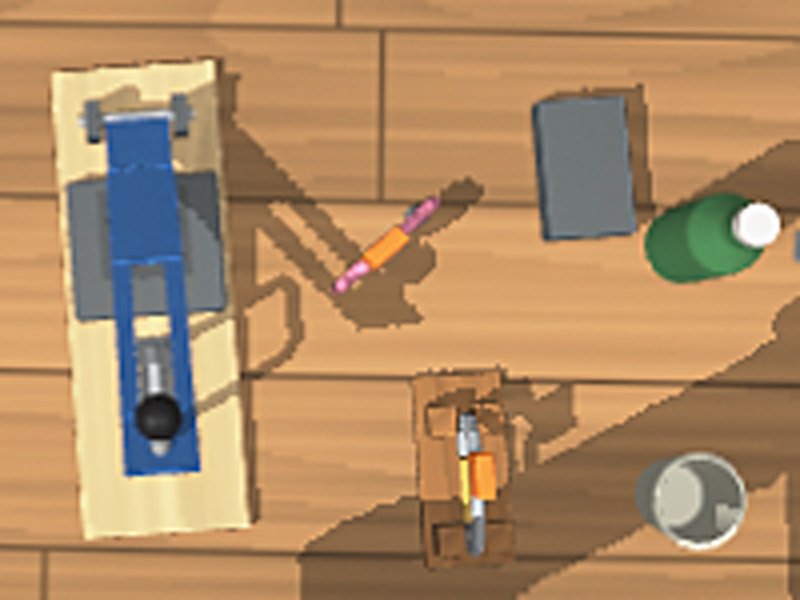

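View pics/scenez.png

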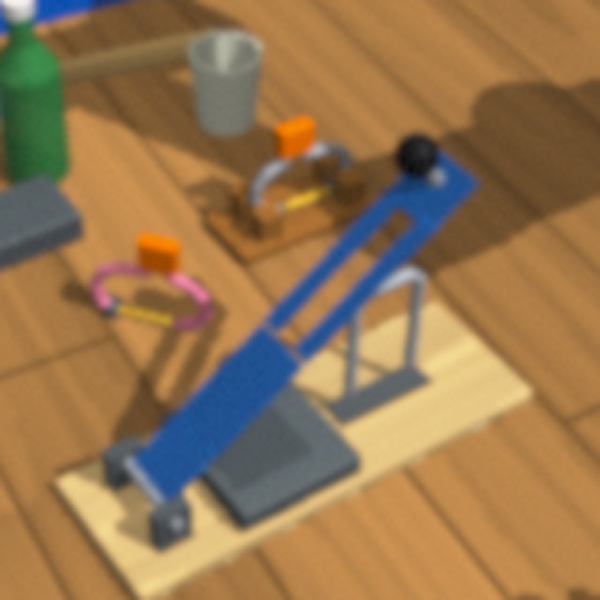

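Two hooks have orange tabs. The steel-grey one stands in the wooden rack at top (369,258); the pink one is on the bench at top (347,201). The task hook is the grey one in the rack, because it is steel and in the rack; the enlarged crop shows this clearly. Next I'll measure the fixture and the ball.

```bash
python3 - <<'E'
from h import *
t=load('top'); s=load('scene')
# plywood
hsv=cv2.cvtColor(t['img'],cv2.COLOR_RGB2HSV)
m=cv2.inRange(hsv,(15,40,190),(30,150,255)); roi=np.zeros_like(m); roi[150:280,255:320]=255; m&=roi
k,l,st,ce=cv2.connectedComponentsWithStats(m)
pts=np.argwhere(m>0)[:,::-1]
pts=np.array([p for p in pts if st[l[p[1],p[0]],4]>30])
W=np.array([onplane(t,u,v,0.014)[:2] for u,v in pts],np.float32)
rc=cv2.minAreaRect(W*1000); print('plywood',rc, cv2.boxPoints(rc).round(0).tolist())
# ball: triangulate
def blk(d,c):
    hs=cv2.cvtColor(d['img'],cv2.COLOR_RGB2HSV); mm=cv2.inRange(hs,(0,0,0),(180,255,70)); 
    k,l,st,ce=cv2.connectedComponentsWithStats(mm); i=l[c[1],c[0]]; print(st[i],ce[i])
    (x,y),rr=cv2.minEnclosingCircle(np.argwhere(l==i)[:,::-1].astype(np.float32)); print('circle',x,y,rr); return st[i][0]+(st[i][2]-1)/2,st[i][1]+(st[i][3]-1)/2
def tri(a,b):
    o1,q1=ray(t,*a); o2,q2=ray(s,*b)
    A=np.stack([q1,-q2],1); k=np.linalg.lstsq(A,o2-o1,rcond=None)[0]
    p=o1+q1*k[0]; q=o2+q2*k[1]; return (p+q)/2, np.linalg.norm(p-q)
print('ball',tri(blk(t,(289,244)),blk(s,(311,152))))
# blocks of hinge: heights
C=cloud(t)
for nm,(x0,x1,y0,y1) in {'hingeL':(269,277,163,178),'hingeR':(292,300,161,176)}.items():
    P=C[y0:y1,x0:x1].reshape(-1,3); P=P[P[:,2]>0.03]; print(nm,len(P),P.mean(0),P.min(0),P.max(0))
# orange tab top & scene
for n,d,c in (('top',t,(370,259)),('scene',s,(279,146))):
    hs=cv2.cvtColor(d['img'],cv2.COLOR_RGB2HSV); mm=cv2.inRange(hs,(8,190,150),(18,255,255))
    k,l,st,ce=cv2.connectedComponentsWithStats(mm); i=l[c[1],c[0]]; print(n,st[i],ce[i])
    P=cloud(d)[(l==i)]; P=P[P[:,2]>0.07]; print(np.median(P,0),P.min(0),P.max(0))
    if n=='top':
        pts=np.argwhere(l==i)[:,::-1]; print('tabtop rect', cv2.minAreaRect(np.array([onplane(t,u,v,.11)[:2]*1000 for u,v in pts],np.float32)))
E
```

```text
plywood ((612.1785278320312, -16.048912048339844), (398.4056396484375, 203.7737579345703), 0.8860437273979187) [[411.0, 83.0], [415.0, -121.0], [813.0, -115.0], [810.0, 89.0]]
[284 238  11  12 101] [289.21782178 243.9009901 ]
circle 289.3260803222656 243.80435180664062 5.843439102172852
[305 147  12  10  92] [310.52173913 151.51086957]
circle 310.8333435058594 151.72222900390625 5.840047836303711
ball (array([ 0.51867694, -0.02480259,  0.24898472]), np.float64(0.0007871422020732119))
hingeL 61 [0.73705126 0.02845795 0.0738906 ] [ 0.53656385 -0.02328407  0.03480327] [0.7563349  0.04144692 1.42546883]
hingeR 52 [ 0.7409276  -0.03614546  0.10306014] [ 0.53656385 -0.04541044  0.03453662] [ 0.76384928 -0.02328407  1.42546883]
top [     0      0    560    420 235157] [279.48593068 209.49640028]
[ 0.27561015 -0.01549499  0.29954187] [ 0.05572144 -0.82242426  0.07002155] [0.71726014 0.86089476 1.42546883]
tabtop rect ((624.4308471679688, 29.63983154296875), (1359.6153564453125, 1835.52392578125), 0.31642255187034607)
scene [273 141  11  11  90] [278.32222222 145.66666667]
[ 0.47937502 -0.26126121  0.09975959] [ 0.46326074 -0.27548938  0.07882227] [ 0.49742621 -0.25524997  0.10934405]
```

```bash
cat >> h.py <<'E'
from scipy.spatial.transform import Rotation as Ro
def plan(pos,yaw,pose=None,rpy=None,stepmm=50):
    st=r.read_state(); p=np.array(st['tcp_pos']); R=Ro.from_euler('xyz',st['ee_rot'],degrees=True)
    T=Ro.from_euler('xyz',rpy or [180,0,yaw],degrees=True)
    d=R.inv().apply(np.array(pos)-p); w=(R.inv()*T).as_rotvec()
    print('from',p.round(4),st['ee_rot'].round(2),'tool shift mm',(d*1000).round(1),'rot rad',w.round(4),'t',st['time_s'],'F',st['wrist_force'].round(1),'w',round(st['gripper_width'],4))
    return d,w
E
python3 - <<'E'
from h import *
t=load('top')
for u,v in [(263,158),(303.75,155),(312.5,271.25),(271.25,274.5)]: print('corner',onplane(t,u,v,.014).round(4))
for u,v in [(250+95/4,140+118/4),(250+182/4,140+115/4)]: print('hinge blk',onplane(t,u,v,.05).round(4))
d,w=plan([.50,-.12,.40],-90)
E
```

```text
corner [0.7843 0.0628 0.014 ]
corner [ 0.796  -0.0666  0.014 ]
corner [ 0.4294 -0.1     0.014 ]
corner [0.4165 0.029  0.014 ]
hinge blk [0.7426 0.0265 0.05  ]
hinge blk [ 0.746  -0.0407  0.05  ]
from [ 0.1493 -0.5548  0.2305] [-1.7998e+02  8.0000e-02 -7.4940e+01] tool shift mm [-329.  -451.6 -168.9] rot rad [-1.000e-04  1.400e-03  2.628e-01] t 0.15 F [-0.3 -0.7  0.2] w 0.0854
```

move_arm([
  [0,0,-0.057,0,0,0.088],
  [0,0,-0.057,0,0,0.088],
  [0,0,-0.056,0,0,0.087],
  [-0.045,-0.036,0,0,0,0],
  [-0.045,-0.036,0,0,0,0],
  [-0.045,-0.036,0,0,0,0],
  [-0.045,-0.036,0,0,0,0],
  [-0.045,-0.036,0,0,0,0],
  [-0.045,-0.036,0,0,0,0],
  [-0.045,-0.036,0,0,0,0],
  [-0.045,-0.036,0,0,0,0],
  [-0.045,-0.036,0,0,0,0],
])

```text
time_s: 1.65
tcp_pos: [0.4848, -0.1427, 0.4047]
ee_rot: [-179.9, 0.4, -91.0]
wrist_force: [1.8, -0.7, 0.2]
gripper_width: 0.0854
```

```bash
python3 - <<'E'
from h import *
plan([.50,-.12,.40],-90)
d=grab('wrist'); save('wrist1',d['img'])
E
```

```text
from [ 0.4848 -0.1427  0.4047] [-179.94    0.44  -91.01] tool shift mm [-23.  -14.8   4.9] rot rad [-0.001   0.0076 -0.0177] t 1.65 F [ 1.8 -0.7  0.2] w 0.0854
```

View pics/wrist1.png

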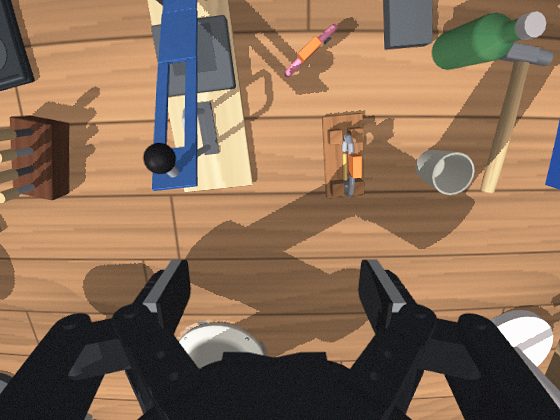

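The wrist view shows the ball at (159,158), the tab at (355,166) in the rack (345,155), and the pink hook at (310,50). I'll triangulate the ball and the tab from it.

```bash
python3 - <<'E'
from h import *
w=grab('wrist'); s=load('scene'); C=cloud(w)
save('wristz',cv2.resize(w['img'][90:220,290:460],(785,600),interpolation=cv2.INTER_CUBIC))
def tri(d1,a,d2,b):
    o1,q1=ray(d1,*a); o2,q2=ray(d2,*b)
    k=np.linalg.lstsq(np.stack([q1,-q2],1),o2-o1,rcond=None)[0]
    p=o1+q1*k[0]; q=o2+q2*k[1]; return ((p+q)/2).round(4), np.linalg.norm(p-q).round(4)
hs=cv2.cvtColor(w['img'],cv2.COLOR_RGB2HSV)
mm=cv2.inRange(hs,(0,0,0),(180,255,70)); k,l,st,ce=cv2.connectedComponentsWithStats(mm); i=l[158,159]
c=cv2.minEnclosingCircle(np.argwhere(l==i)[:,::-1].astype(np.float32)); print('ball px',c,tri(w,c[0],s,(310.7,151.6)))
mm=cv2.inRange(hs,(6,200,170),(18,255,255)); k,l,st,ce=cv2.connectedComponentsWithStats(mm)
for i in range(1,k):
    if st[i,4]>40:
        P=C[l==i]; print(st[i],ce[i].round(1),np.percentile(P,[2,50,98],axis=0).round(4).tolist())
        T=(l==i)&(C[...,2]>np.percentile(P[:,2],60)-.003)
        X=C[T]; print('  top rect',cv2.minAreaRect((X[:,:2]*1000).astype(np.float32)),X[:,2].mean())
        c=ce[i]
        print('  tri', tri(w,c,s,(278.3,145.7)))
E
```

```text
ball px ((166.29852294921875, 160.7186737060547), 16.009809494018555) (array([ 0.5183, -0.0256,  0.2479]), np.float64(0.0007))
```

View pics/wristz.png

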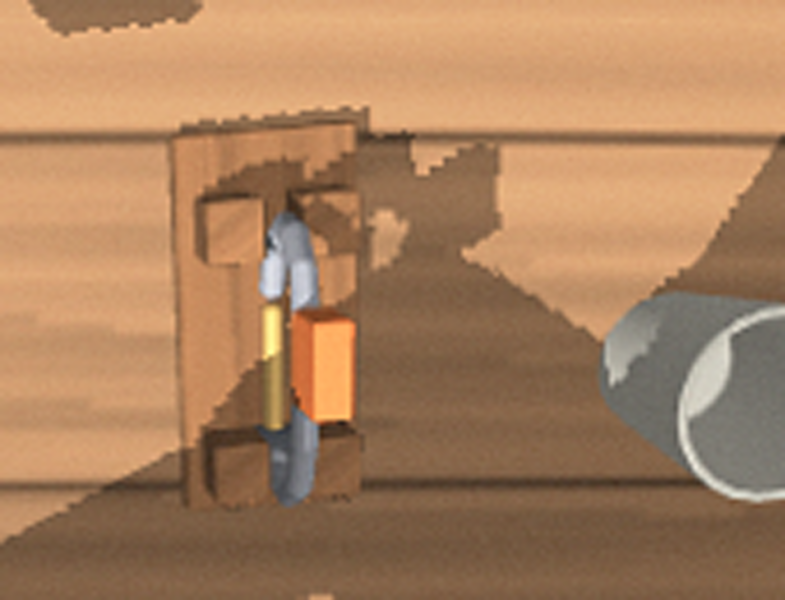

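The ball at (166,161) triangulates to (0.518, -0.025, 0.248). That puts the bar at about 0.605 rad, the hinge at (0.747, -0.005) and the fixture's yaw at about 5.2°. The hinge blocks and plywood corners agree within 3 mm. Next I'll approach above the ball.

```bash
python3 - <<'E'
from h import *
plan([.5185,-.025,.31],-84.8)
E
```

```text
from [ 0.486  -0.1399  0.4043] [-179.93    0.58  -90.59] tool shift mm [-114.3  -31.2   95.5] rot rad [-0.0017  0.01   -0.1011] t 1.75 F [-0.  -0.2  0.4] w 0.0851
```

move_arm([
  [-0.035,-0.009,0.025,0,0.005,-0.05],
  [-0.035,-0.009,0.025,0,0.005,-0.05],
  [-0.03,-0.006,0.025,0,0,0],
  [-0.015,-0.004,0.02,0,0,0],
  [0,0,0,0,0,0],
], grip=0.75)

```text
time_s: 2.38
tcp_pos: [0.5084, -0.0217, 0.3055]
ee_rot: [179.9, -0.1, -84.7]
wrist_force: [-1.4, -0.4, 0.3]
gripper_width: 0.0643
```

```bash
python3 - <<'E'
from h import *
plan([.5185,-.025,.31],-84.8)
plan([.5185,-.025,.228],-84.8)
d=grab('wrist'); save('wrist2',d['img'])
print(proj(d,[[.5185,-.025,.2485]]))
E
```

```text
from [ 0.5084 -0.0217  0.3055] [ 1.7992e+02 -1.0000e-01 -8.4680e+01] tool shift mm [ 4.2 -9.8 -4.5] rot rad [ 0.0014 -0.0018  0.002 ] t 2.375 F [-1.4 -0.4  0.3] w 0.0643
from [ 0.5084 -0.0217  0.3055] [ 1.7992e+02 -1.0000e-01 -8.4680e+01] tool shift mm [ 4.  -9.9 77.5] rot rad [ 0.0014 -0.0018  0.002 ] t 2.375 F [-1.4 -0.4  0.3] w 0.0643
[[278.48405846 211.0484551 ]]
```

View pics/wrist2.png

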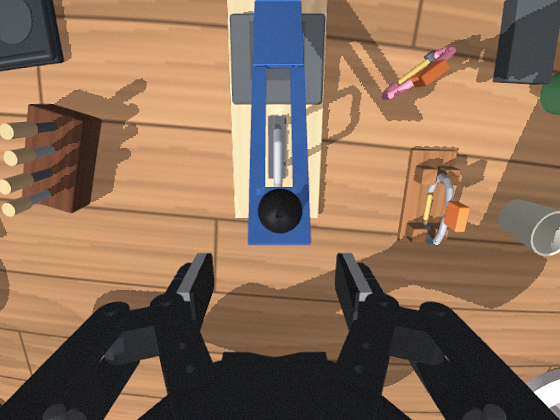

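The ball is at (280,211) against a predicted (278.5,211), and the fixture is square to the jaws. I'll descend and pinch.

move_arm([
  [0.004,-0.01,0.02,0,0,0],
  [0,0,0.02,0,0,0],
  [0,0,0.02,0,0,0],
  [0,0,0.017,0,0,0],
  [0,0,0,0,0,0],
])

```text
time_s: 3.05
tcp_pos: [0.5228, -0.0327, 0.2345]
ee_rot: [-179.4, -0.5, -85.1]
wrist_force: [-0.3, 0.1, 0.8]
gripper_width: 0.0642
```

```bash
python3 - <<'E'
from h import *
plan([.5185,-.025,.228],-84.8)
E
```

```text
from [ 0.5228 -0.0327  0.2345] [-179.41   -0.51  -85.09] tool shift mm [-8.1  3.7  6.4] rot rad [-0.0102 -0.0088 -0.005 ] t 3.05 F [-0.3  0.1  0.8] w 0.0642
```

move_arm([
  [-0.008,0.004,0.006,-0.01,-0.009,-0.005],
  [0,0,0,0,0,0],
])

```text
time_s: 3.3
tcp_pos: [0.5187, -0.0253, 0.2299]
ee_rot: [-179.9, -0.0, -84.8]
wrist_force: [-0.3, 0.2, -0.2]
gripper_width: 0.0641
```

```bash
python3 - <<'E'
from h import *
plan([.5185,-.025,.228],-84.8)
E
```

```text
from [ 0.5187 -0.0253  0.2299] [-1.7988e+02 -1.0000e-02 -8.4810e+01] tool shift mm [-0.3  0.2  1.9] rot rad [-0.0021 -0.0002 -0.0002] t 3.3 F [-0.3  0.2 -0.2] w 0.0641
```

move_arm([
  [0,0,0.002,0,0,0],
  [0,0,0,0,0,0],
  [0,0,0,0,0,0],
  [0,0,0,0,0,0],
  [0,0,0,0,0,0],
  [0,0,0,0,0,0],
], grip=0.2, squeeze=25)

```text
time_s: 4.05
tcp_pos: [0.5191, -0.0249, 0.2288]
ee_rot: [-179.8, -0.0, -84.8]
wrist_force: [-0.5, -0.7, -0.6]
gripper_width: 0.0306
```

```bash
python3 - <<'E'
from h import *
# arc about hinge
import numpy as np
c=np.array([.7473,-.0045]); u=np.array([np.cos(np.radians(5.2)),np.sin(np.radians(5.2))])
b=.6056
d,w=plan([.5185,-.025,.228],-84.8)
pr=None
for th in np.linspace(.605,-.005,13):
    a=th+.1296; x=-.3096*np.cos(a); z=.041+.3096*np.sin(a)
    if pr: print(round(th,3),'dx(fix) mm',round((x-pr[0])*1000,1),'dz',round((z-pr[1])*1000,1), 'ball',(c+u*x).round(4),round(z,4))
    pr=(x,z)
E
```

```text
from [ 0.5191 -0.0249  0.2288] [-1.7981e+02 -1.0000e-02 -8.4780e+01] tool shift mm [0.  0.6 0.8] rot rad [-0.0033 -0.0001  0.0004] t 4.05 F [-0.5 -0.7 -0.6] w 0.0306
0.554 dx(fix) mm -10.2 dz -11.9 ball [ 0.5083 -0.0263] 0.2366
0.503 dx(fix) mm -9.6 dz -12.4 ball [ 0.4987 -0.0271] 0.2241
0.452 dx(fix) mm -9.0 dz -12.9 ball [ 0.4898 -0.0279] 0.2112
0.402 dx(fix) mm -8.3 dz -13.4 ball [ 0.4815 -0.0287] 0.1979
0.351 dx(fix) mm -7.6 dz -13.8 ball [ 0.4739 -0.0294] 0.1841
0.3 dx(fix) mm -6.9 dz -14.1 ball [ 0.467 -0.03 ] 0.17
0.249 dx(fix) mm -6.2 dz -14.5 ball [ 0.4608 -0.0306] 0.1555
0.198 dx(fix) mm -5.4 dz -14.8 ball [ 0.4554 -0.0311] 0.1407
0.147 dx(fix) mm -4.7 dz -15.0 ball [ 0.4507 -0.0315] 0.1257
0.097 dx(fix) mm -3.9 dz -15.2 ball [ 0.4468 -0.0318] 0.1105
0.046 dx(fix) mm -3.1 dz -15.4 ball [ 0.4437 -0.0321] 0.095
-0.005 dx(fix) mm -2.4 dz -15.6 ball [ 0.4414 -0.0323] 0.0795
```

move_arm([
  [0,0.01,0.012,0,0,0],
  [0,0.0095,0.0125,0,0,0],
  [0,0.009,0.013,0,0,0],
  [0,0.0085,0.0135,0,0,0],
])

```text
time_s: 4.55
tcp_pos: [0.4828, -0.0283, 0.1786]
ee_rot: [-179.5, -0.1, -84.8]
wrist_force: [0.9, 1.2, 1.0]
gripper_width: 0.0306
```

```bash
python3 - <<'E'
from h import *
plan([.4608,-.0306,.1355],-84.8)
E
```

```text
from [ 0.4828 -0.0283  0.1786] [-1.7952e+02 -6.0000e-02 -8.4760e+01] tool shift mm [ 0.2 22.5 42.9] rot rad [-0.0084 -0.001   0.0008] t 4.55 F [0.9 1.2 1. ] w 0.0306
```

Tracking the arc well, with little force.

move_arm([
  [0,0.0085,0.0135,-0.004,0,0],
  [0,0.0075,0.014,-0.004,0,0],
  [0,0.0065,0.0145,0,0,0],
  [0,0.0055,0.0145,0,0,0],
  [0,0.005,0.015,0,0,0],
])

```text
time_s: 5.18
tcp_pos: [0.4495, -0.0314, 0.1027]
ee_rot: [-179.7, -0.1, -84.8]
wrist_force: [2.9, 2.2, 0.5]
gripper_width: 0.0303
```

```bash
python3 - <<'E'
from h import *
plan([.4414,-.0323,.0605],-84.8)
E
```

```text
from [ 0.4495 -0.0314  0.1027] [-1.7974e+02 -7.0000e-02 -8.4790e+01] tool shift mm [ 0.1  8.4 42.1] rot rad [-0.0045 -0.0012  0.0002] t 5.175 F [2.9 2.2 0.5] w 0.0303
```

move_arm([
  [0,0.004,0.015,-0.004,0,0],
  [0,0.003,0.013,0,0,0],
  [0,0.002,0.008,0,0,0],
  [0,0.0005,0.004,0,0,0],
  [0,0,0.002,0,0,0],
  [0,0,0,0,0,0],
])

```text
time_s: 5.92
tcp_pos: [0.4403, -0.0322, 0.0602]
ee_rot: [180.0, -0.0, -84.8]
wrist_force: [1.9, 0.9, -3.3]
gripper_width: 0.0304
```

```bash
python3 - <<'E'
from h import *
plan([.4414,-.0323,.0605],-84.8)
E
```

```text
from [ 0.4403 -0.0322  0.0602] [179.96  -0.   -84.76] tool shift mm [ 0.2 -1.  -0.3] rot rad [ 0.0008 -0.0001  0.0008] t 5.925 F [ 1.9  0.9 -3.3] w 0.0304
```

move_arm([
  [0,0,0.002,0,0,0],
  [0,0,0.002,0,0,0],
  [0,0,0,0,0,0],
])

```text
time_s: 6.3
tcp_pos: [0.4403, -0.0322, 0.0602]
ee_rot: [179.7, 0.0, -84.7]
wrist_force: [2.2, 0.6, -4.1]
gripper_width: 0.0303
```

```bash
python3 - <<'E'
from h import *
plan([.4414,-.0323,.0605],-84.8)
s=grab('scene'); save('scene2',cv2.resize(s['img'][110:270,200:360],(600,600),interpolation=cv2.INTER_CUBIC))
E
```

```text
from [ 0.4403 -0.0322  0.0602] [ 1.7973e+02  3.0000e-02 -8.4680e+01] tool shift mm [ 0.2 -1.1 -0.3] rot rad [0.0047 0.0006 0.0022] t 6.3 F [ 2.2  0.6 -4.1] w 0.0303
```

View pics/scene2.png

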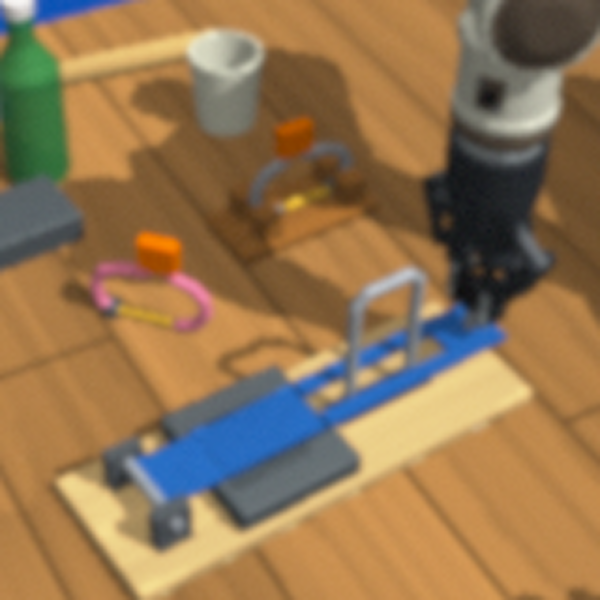

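The bar is down: pushing further moves nothing, and the scene shows the hoop standing through the slot. I'll release, rise and go over to the rack.

move_arm([
  [0,0,0,0,0,0],
  [0,0,0,0,0,0],
  [0,0,0,0,0,0],
  [0,0,-0.02,0,0,0],
  [0,0,-0.04,0,0,0],
  [0,0,-0.05,0,0,0],
  [0,0,-0.05,0,0,0],
  [0.03,0,-0.04,0,0,0],
  [0.05,0,0,0,0,0],
  [0.05,0,0,0,0,0],
  [0.05,0,0,0,0,0],
  [0,0,0,0,0,0],
], grip=0.7)

```text
time_s: 7.85
tcp_pos: [0.4564, -0.2174, 0.2637]
ee_rot: [179.4, -0.1, -84.6]
wrist_force: [0.3, 0.2, 0.3]
gripper_width: 0.0595
```

```bash
python3 - <<'E'
from h import *
plan([.46,-.262,.25],-84.8)
d=grab('wrist'); save('wrist3',d['img']); s=grab('scene'); grab('top'); save('scene3',s['img'])
E
```

```text
from [ 0.4564 -0.2174  0.2637] [ 1.7936e+02 -1.0000e-01 -8.4550e+01] tool shift mm [44.7  0.5 13.8] rot rad [ 0.0112 -0.0017  0.0043] t 7.85 F [0.3 0.2 0.3] w 0.0595
```

View pics/wrist3.png

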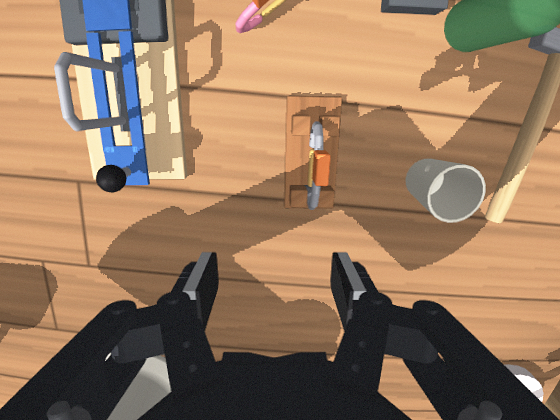

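View pics/scene3.png

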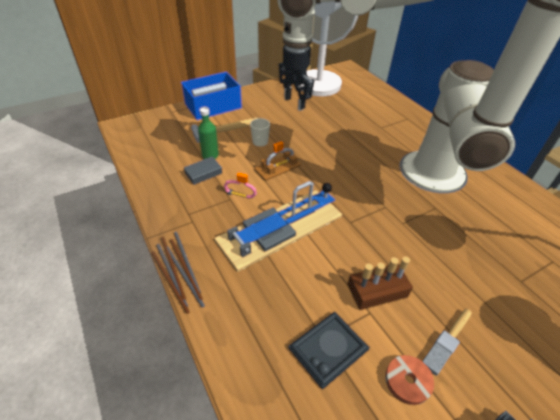

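The bar stays down after release. The tab is at wrist (322,168) and the hoop top at wrist (65,90). Now I'll measure the tab and the hoop height.

```bash
python3 - <<'E'
from h import *
w=grab('wrist'); s=load('scene'); t=load('top')
plan([.46,-.262,.25],-84.8)
def tri(d1,a,d2,b):
    o1,q1=ray(d1,*a); o2,q2=ray(d2,*b)
    k=np.linalg.lstsq(np.stack([q1,-q2],1),o2-o1,rcond=None)[0]
    p=o1+q1*k[0]; q=o2+q2*k[1]; return ((p+q)/2).round(4), np.linalg.norm(p-q).round(4)
cc={}
for n,d,roi in (('wrist',w,(slice(110,220),slice(290,350))),('scene',s,(slice(135,160),slice(265,292))),('top',t,(slice(235,285),slice(350,385)))):
    hs=cv2.cvtColor(d['img'],cv2.COLOR_RGB2HSV); m=np.zeros(hs.shape[:2],np.uint8)
    m[roi]=cv2.inRange(hs,(4,210,150),(14,255,255))[roi]
    k,l,st,ce=cv2.connectedComponentsWithStats(m); i=1+np.argmax(st[1:,4]); print(n,st[i],ce[i].round(1)); cc[n]=ce[i]
    P=cloud(d)[l==i]; P=P[(P[:,2]>.06)&(P[:,2]<.13)]
    print('  pct',np.percentile(P,[3,50,97],axis=0).round(4).tolist())
    if n=='wrist':
        px=np.argwhere(l==i)[:,::-1].astype(np.float32); print(cv2.minAreaRect(px), hs[l==i][:,2].min())
        b=hs[int(ce[i][1]),300:345]; print(b.tolist())
print(tri(w,cc['wrist'],s,cc['scene']))
save('wrist3z',cv2.resize(w['img'][60:240,260:400],(467,600),interpolation=cv2.INTER_CUBIC))
save('scene3z',cv2.resize(s['img'][165:235,270:350],(800,700)[0:1]+(600,),interpolation=cv2.INTER_CUBIC))
E
```

```text
from [ 0.4567 -0.2135  0.2639] [ 1.7938e+02 -5.0000e-02 -8.4260e+01] tool shift mm [48.5  1.4 14. ] rot rad [ 0.0107 -0.0008  0.0094] t 8.05 F [ 0.   0.4 -0.2] w 0.06Traceback (most recent call last):
  File "<stdin>", line 12, in <module>
    return _wrapfunc(a, 'argmax', axis=axis, out=out, **kwds)
    return bound(*args, **kwds)
ValueError: attempt to get argmax of an empty sequence
```

```bash
python3 - <<'E'
from h import *
w=load('wrist'); s=load('scene'); t=load('top')
def tri(d1,a,d2,b):
    o1,q1=ray(d1,*a); o2,q2=ray(d2,*b)
    k=np.linalg.lstsq(np.stack([q1,-q2],1),o2-o1,rcond=None)[0]
    p=o1+q1*k[0]; q=o2+q2*k[1]; return ((p+q)/2).round(4), np.linalg.norm(p-q).round(4)
save('wrist3z',cv2.resize(w['img'][60:240,260:400],(467,600),interpolation=cv2.INTER_CUBIC))
save('scene3z',cv2.resize(s['img'][165:235,270:350],(686,600),interpolation=cv2.INTER_CUBIC))
for n,d,roi in (('wrist',w,(slice(110,220),slice(290,350))),('scene',s,(slice(135,160),slice(265,292))),('top',t,(slice(235,285),slice(350,385)))):
    f=d['img'].astype(int); m=np.zeros(f.shape[:2],np.uint8)
    mm=((f[...,0]>120)&(f[...,0]-f[...,2]>110)&(f[...,0]-f[...,1]>85)).astype(np.uint8)
    m[roi]=mm[roi]
    k,l,st,ce=cv2.connectedComponentsWithStats(m)
    if k<2: print(n,'none'); continue
    i=1+np.argmax(st[1:,4]); print(n,st[i],ce[i].round(1))
    P=cloud(d)[l==i]; print(' n',len(P)); P=P[(P[:,2]>.06)&(P[:,2]<.13)]
    print('  pct',np.percentile(P,[3,50,97],axis=0).round(4).tolist())
    T=P[P[:,2]>P[:,2].max()-.006]; print('  top face',len(T),T.mean(0).round(4),cv2.minAreaRect((T[:,:2]*1000).astype(np.float32)))
E
```

```text
wrist [317 152  17  35 376] [325.8 170.4]
 n 376
  pct [[0.4631, -0.2725, 0.1015], [0.4788, -0.2665, 0.1055], [0.4942, -0.2585, 0.1068]]
  top face 362 [ 0.4783 -0.2666  0.1055] ((478.3436584472656, -266.36663818359375), (33.02028274536133, 13.973119735717773), 5.758275508880615)
scene [274 142   8   8  25] [276.7 145.1]
 n 25
  pct [[0.4684, -0.2712, 0.0914], [0.4885, -0.2618, 0.1051], [0.4946, -0.2573, 0.1082]]
  top face 18 [ 0.4826 -0.2643  0.1061] ((480.560791015625, -265.5094299316406), (28.253311157226562, 12.789155960083008), 5.794615268707275)
top none
```

View pics/wrist3z.png

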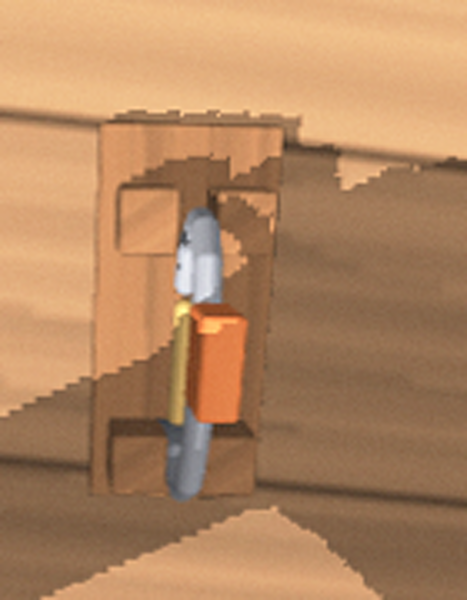

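View pics/scene3z.png

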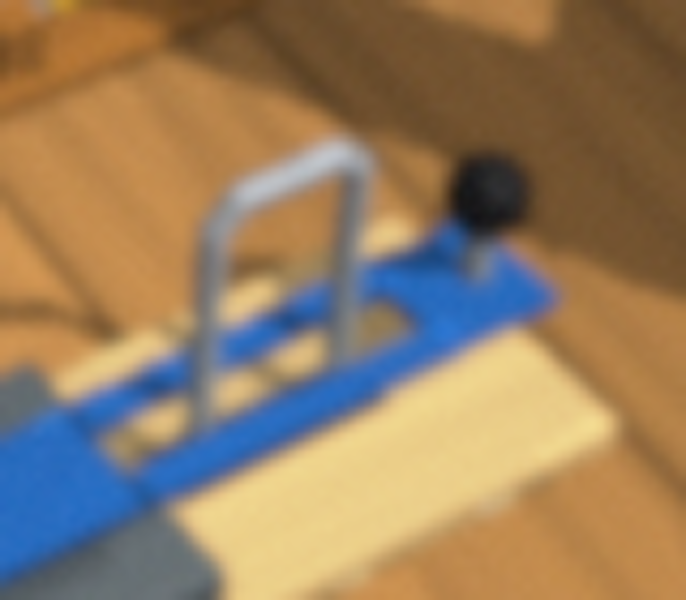

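```bash
python3 - <<'E'
from h import *
s=load('scene'); w=np.load('last_wrist.npz'); w=dict(w)
h=np.array([.5319,-.0239]); a=np.radians(5.2); n=np.array([-np.sin(a),np.cos(a),0]); u=np.array([np.cos(a),np.sin(a),0])
for px in [(240,203),(292,177),(340,152)]:
    p=(270+px[0]/8.575,165+px[1]/8.575)
    o,q=ray(s,*p); k=((np.r_[h,0]-o)@n)/(q@n); X=o+q*k; print(X.round(4),'along',((X-np.r_[h,0])@u).round(4))
print(proj(w,[[*h,.13],[*h,.14],[*h,.15]]), proj(s,[[*h,.13],[*h,.14],[*h,.15]]))
save('wrist3h',cv2.resize(w['img'][20:200,20:170],(500,600),interpolation=cv2.INTER_CUBIC))
plan([.4783,-.2664,.20],-84.5)
E
```

```text
[ 0.5512 -0.0221  0.1334] along 0.0194
[ 0.5301 -0.0241  0.1343] along -0.0018
[ 0.5104 -0.0259  0.1357] along -0.0216
[[71.78680052 93.7138184 ]
 [64.6344835  93.46506889]
 [56.98492943 93.21258891]] [[303.4375721  187.01961651]
 [303.680426   184.37911056]
 [303.926512   181.70315664]]
from [ 0.4567 -0.2135  0.2639] [ 1.7938e+02 -5.0000e-02 -8.4260e+01] tool shift mm [ 54.7 -16.9  63.8] rot rad [ 0.0107 -0.0008  0.0042] t 8.05 F [ 0.   0.4 -0.2] w 0.06
```

View pics/wrist3h.png

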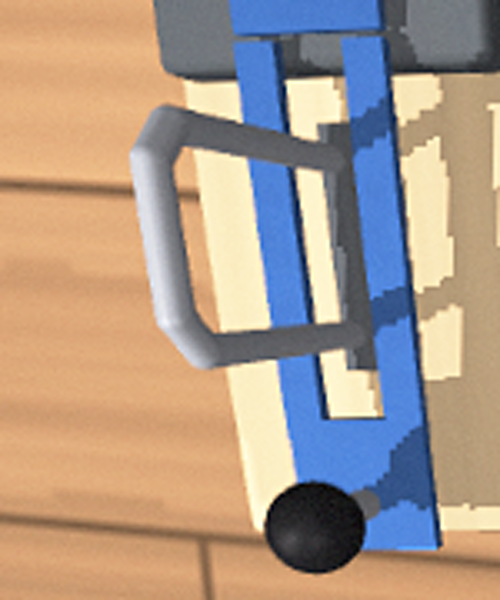

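Both views put the hoop rod's centre at z ≈ 0.135. The tab's top face is at (0.478, -0.266, 0.1055), measures 33 x 14 mm and has a yaw of 5.8°, which matches its given size. Moving over it.

move_arm([
  [0.025,-0.007,0.02,0.005,0,-0.005],
  [0.02,-0.006,0.03,0.003,0,0],
  [0.008,-0.003,0.03,0,0,0],
  [0,0,0.03,0,0,0],
  [0,0,0,0,0,0],
], grip=0.6)

```text
time_s: 8.68
tcp_pos: [0.4801, -0.2595, 0.1527]
ee_rot: [180.0, -0.1, -83.4]
wrist_force: [0.8, 0.4, 0.1]
gripper_width: 0.0513
```

```bash
python3 - <<'E'
from h import *
plan([.4783,-.2664,.14],-84.4)
d=grab('wrist'); save('wrist4',d['img'])
f=d['img'].astype(int); m=((f[...,0]>120)&(f[...,0]-f[...,2]>110)&(f[...,0]-f[...,1]>85)); m[:,:200]=0;m[:,400:]=0;m[:120]=0
C=cloud(d); P=C[m]; P=P[(P[:,2]>.06)&(P[:,2]<.13)]; T=P[P[:,2]>np.percentile(P[:,2],95)-.004]; print(len(T),T.mean(0),cv2.minAreaRect((T[:,:2]*1000).astype(np.float32)))
E
```

```text
from [ 0.4801 -0.2595  0.1527] [ 1.7999e+02 -1.1000e-01 -8.3400e+01] tool shift mm [ 6.6  2.6 12.7] rot rad [ 0.0001 -0.002   0.0175] t 8.675 F [0.8 0.4 0.1] w 0.0513
760 [ 0.47898013 -0.26660124  0.10552643] ((478.6110534667969, -266.6070556640625), (32.71996307373047, 12.466839790344238), 3.9319496154785156)
```

View pics/wrist4.png

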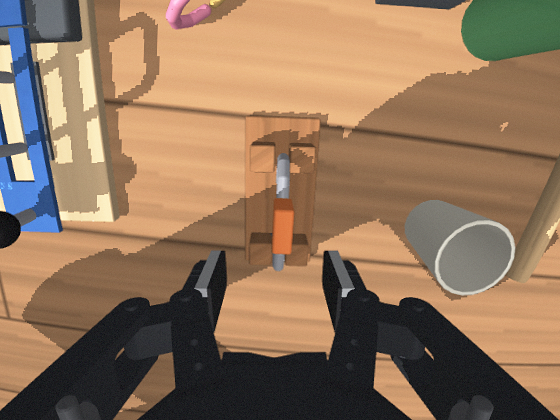

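The tab is at (283,225), centred between the jaws, and the position repeats within 1 mm. The cup at (460,250) is clear of the fingers. Descending.

move_arm([
  [0.006,0.002,0.012,0,0,0.018],
  [0,0,0.015,0,0,0],
  [0,0,0.01,0,0,0],
  [0,0,0,0,0,0],
])

```text
time_s: 9.22
tcp_pos: [0.4818, -0.2677, 0.1189]
ee_rot: [-179.6, -0.5, -84.4]
wrist_force: [-0.3, 0.1, 0.1]
gripper_width: 0.0513
```

```bash
python3 - <<'E'
from h import *
plan([.4787,-.2665,.089],-84.6)
E
```

```text
from [ 0.4818 -0.2677  0.1189] [-179.62   -0.51  -84.43] tool shift mm [-1.8  3.2 29.8] rot rad [-0.0066 -0.009   0.003 ] t 9.225 F [-0.3  0.1  0.1] w 0.0513
```

move_arm([
  [-0.0015,0.003,0.015,-0.007,-0.009,0.003],
  [0,0,0.014,0,0,0],
  [0,0,0.001,0,0,0],
  [0,0,0,0,0,0],
])

```text
time_s: 9.72
tcp_pos: [0.4785, -0.2666, 0.0867]
ee_rot: [179.9, 0.0, -84.6]
wrist_force: [-0.0, 0.6, -0.4]
gripper_width: 0.0515
```

```bash
python3 - <<'E'
from h import *
plan([.4787,-.2665,.089],-84.6)
E
```

```text
from [ 0.4785 -0.2666  0.0867] [ 1.7994e+02  5.0000e-02 -8.4610e+01] tool shift mm [-0.1 -0.2 -2.3] rot rad [ 0.001   0.0008 -0.0002] t 9.725 F [-0.   0.6 -0.4] w 0.0515
```

move_arm([
  [0,0,-0.002,0,0,0],
  [0,0,0,0,0,0],
  [0,0,0,0,0,0],
  [0,0,0,0,0,0],
  [0,0,0,0,0,0],
  [0,0,0,0,0,0],
  [0,0,0,0,0,0],
], grip=0, squeeze=70)

```text
time_s: 10.6
tcp_pos: [0.4793, -0.2673, 0.0899]
ee_rot: [-180.0, -0.1, -84.6]
wrist_force: [0.1, 0.1, -0.7]
gripper_width: 0.0121
```

move_arm([
  [0,0,-0.01,0,0,0],
  [0,0,-0.015,0,0,0],
  [0,0,-0.015,0,0,0],
  [0,0,0,0,0,0],
])

```text
time_s: 11.1
tcp_pos: [0.479, -0.2669, 0.1327]
ee_rot: [-180.0, -0.0, -84.6]
wrist_force: [0.3, -0.5, -2.6]
gripper_width: 0.0122
```

```bash
python3 - <<'E'
from h import *
plan([.4787,-.2665,.089],-84.6)
d=grab('wrist'); save('wrist5',d['img'])
d=grab('scene'); save('scene5',cv2.resize(d['img'][90:250,210:370],(600,600),interpolation=cv2.INTER_CUBIC))
E
```

```text
from [ 0.479  -0.2669  0.1327] [-1.7999e+02 -4.0000e-02 -8.4600e+01] tool shift mm [-0.5  0.3 43.7] rot rad [-0.0003 -0.0006 -0.0001] t 11.1 F [ 0.3 -0.5 -2.6] w 0.0122
```

View pics/wrist5.png

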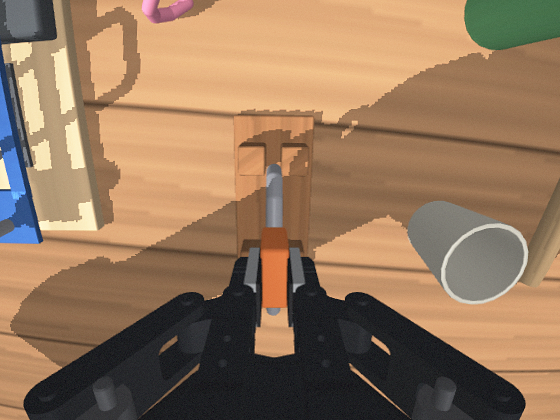

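View pics/scene5.png

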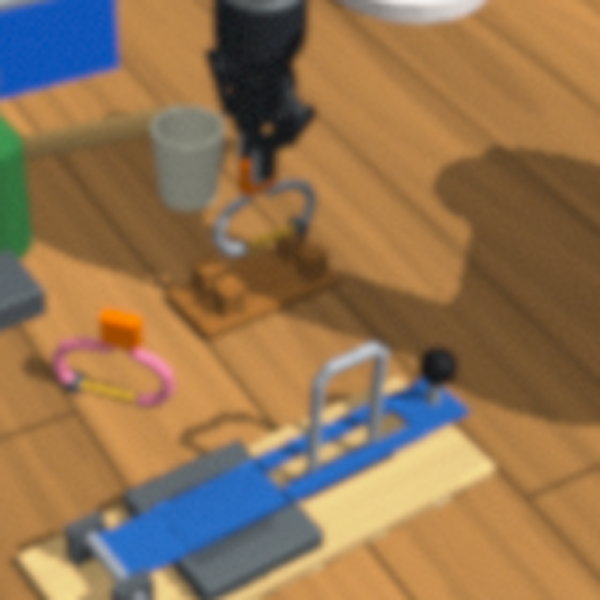

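Grasped and lifted: 2.6 N weight, width 12 mm, hook upright, nose towards +x. I'll raise it and turn it 90°.

move_arm([
  [0,0,-0.04,0,0,0],
  [0,0,-0.045,0,0,0],
  [0,0,-0.045,0,0,-0.1],
  [0,0,-0.015,0,0,-0.157],
  [0,0,0,0,0,-0.157],
  [0,0,0,0,0,-0.157],
  [0,0,0,0,0,-0.157],
  [0,0,0,0,0,-0.157],
  [0,0,0,0,0,-0.157],
  [0,0,0,0,0,-0.157],
  [0,0,0,0,0,-0.157],
  [0,0,0,0,0,-0.157],
])

```text
time_s: 12.7
tcp_pos: [0.4743, -0.2629, 0.2699]
ee_rot: [-179.1, 0.9, 4.9]
wrist_force: [-0.2, -0.7, -2.1]
gripper_width: 0.0121
```

```bash
python3 - <<'E'
from h import *
plan([.5319,-.0239,.27],5.2)
E
```

```text
from [ 0.4743 -0.2629  0.2699] [-179.06    0.9     4.93] tool shift mm [  77.9 -233.2    2.5] rot rad [-0.0164  0.0156 -0.0048] t 12.7 F [-0.2 -0.7 -2.1] w 0.0121
```

move_arm([
  [0.013,-0.039,-0.005,-0.016,0.015,-0.005],
  [0.013,-0.039,0,0,0,0],
  [0.013,-0.039,0,0,0,0],
  [0.013,-0.039,0,0,0,0],
  [0.013,-0.039,0,0,0,0],
  [0.008,-0.02,0,0,0,0],
  [0,0,0,0,0,0],
  [0,0,0,0,0,0],
])

```text
time_s: 13.7
tcp_pos: [0.5258, -0.0353, 0.2687]
ee_rot: [-179.7, 0.6, 5.2]
wrist_force: [-0.6, 0.3, -2.6]
gripper_width: 0.0121
```

```bash
python3 - <<'E'
from h import *
plan([.5319,-.0239,.24],5.2)
E
```

```text
from [ 0.5258 -0.0353  0.2687] [-179.68    0.6     5.2 ] tool shift mm [  7.4 -10.7  28.7] rot rad [-0.0056  0.0105  0.0001] t 13.7 F [-0.6  0.3 -2.6] w 0.0121
```

move_arm([
  [0.007,-0.01,0.01,-0.006,0.01,0],
  [0.001,-0.002,0.014,0,0,0],
  [0,0,0,0,0,0],
  [0,0,0,0,0,0],
])

```text
time_s: 14.2
tcp_pos: [0.5321, -0.0236, 0.2417]
ee_rot: [180.0, 0.1, 5.0]
wrist_force: [0.8, 0.9, -2.9]
gripper_width: 0.0123
```

```bash
python3 - <<'E'
from h import *
plan([.5319,-.0239,.235],5.2)
d=grab('wrist'); save('wrist6',d['img'])
d=grab('scene'); save('scene6',cv2.resize(d['img'][110:250,230:370],(600,600),interpolation=cv2.INTER_CUBIC))
print(proj(d,[[.5319,-.0239,.1395]]))
E
```

```text
from [ 0.5321 -0.0236  0.2417] [1.7998e+02 1.3000e-01 5.0300e+00] tool shift mm [-0.3  0.3  6.7] rot rad [ 0.0003  0.0022 -0.003 ] t 14.2 F [ 0.8  0.9 -2.9] w 0.0123
[[303.66820707 184.51197193]]
```

View pics/wrist6.png

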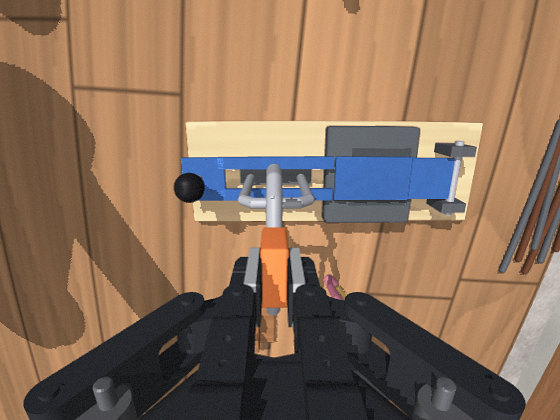

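View pics/scene6.png

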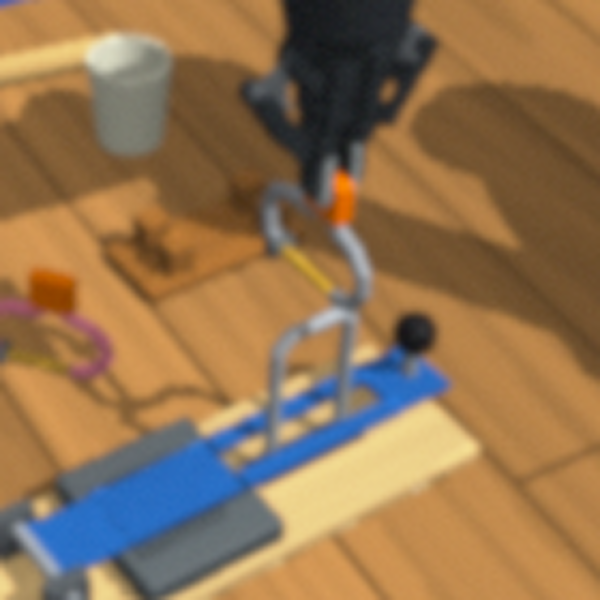

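The hook is square over the hoop, with its thickness along the rod. In the wrist view the hook's rod crosses the hoop top at about (275,200), near the middle. I'll firm up the grip and feel downwards.

move_arm([
  [0,0,0.006,0,0.002,-0.003],
  [0,0,0.006,0,0,0],
  [0,0,0.004,0,0,0],
  [0,0,0,0,0,0],
], squeeze=120)

```text
time_s: 14.8
tcp_pos: [0.5323, -0.0239, 0.2251]
ee_rot: [180.0, -0.0, 5.2]
wrist_force: [-0.4, -0.5, -2.9]
gripper_width: 0.0109
```

```bash
python3 - <<'E'
from h import *
plan([.5319,-.0239,.2165],5.2)
E
```

```text
from [ 0.5323 -0.0239  0.2251] [ 1.7996e+02 -5.0000e-02  5.2000e+00] tool shift mm [-0.4 -0.   8.6] rot rad [ 0.0007 -0.0008 -0.0001] t 14.8 F [-0.4 -0.5 -2.9] w 0.0109
```

move_arm([
  [0,0,0.003,0,0,0],
  [0,0,0.003,0,0,0],
  [0,0,0.003,0,0,0],
  [0,0,0.003,0,0,0],
])

```text
time_s: 15.3
tcp_pos: [0.5329, -0.0241, 0.2135]
ee_rot: [179.9, -0.1, 5.2]
wrist_force: [-1.4, -0.6, 0.4]
gripper_width: 0.0104
```

```bash
python3 - <<'E'
from h import *
plan([.5319,-.0239,.1705],5.2)
E
```

```text
from [ 0.5329 -0.0241  0.2135] [ 1.7991e+02 -1.3000e-01  5.2000e+00] tool shift mm [-1.  -0.4 43. ] rot rad [ 0.0015 -0.0022  0.    ] t 15.3 F [-1.4 -0.6  0.4] w 0.0104
```

Contact at about z = 0.215 with +3.3 N, as the spring predicts. I'll keep pressing gently.

move_arm([
  [-0.001,0,0.003,0,0,0],
  [0,0,0.004,0,0,0],
  [0,0,0.004,0,0,0],
  [0,0,0.004,0,0,0],
])

```text
time_s: 15.8
tcp_pos: [0.5331, -0.024, 0.1993]
ee_rot: [179.9, -0.3, 5.2]
wrist_force: [0.2, 0.3, 2.2]
gripper_width: 0.0107
```

```bash
python3 - <<'E'
from h import *
plan([.5319,-.0239,.1705],5.2)
d=grab('scene'); save('scene7',cv2.resize(d['img'][130:230,250:350],(600,600),interpolation=cv2.INTER_CUBIC))
d=grab('wrist'); save('wrist7',d['img'])
E
```

```text
from [ 0.5331 -0.024   0.1993] [179.9   -0.34   5.2 ] tool shift mm [-1.4 -0.3 28.8] rot rad [ 0.0018 -0.006   0.0001] t 15.8 F [0.2 0.3 2.2] w 0.0107
```

View pics/scene7.png

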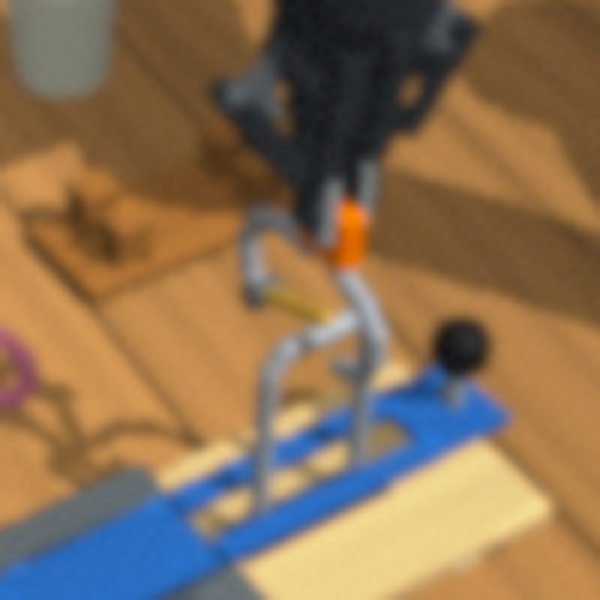

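View pics/wrist7.png

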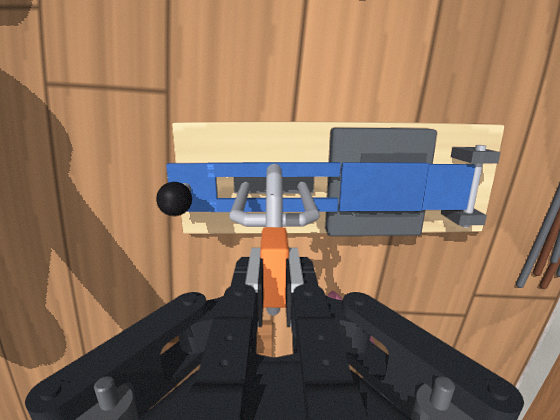

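The rod has entered past the nose and is swinging the gate inward. The scene shows the nose end at about (345,365), below the rod. Continuing.

move_arm([
  [-0.001,0,0.004,0,-0.006,0],
  [0,0,0.004,0,0,0],
  [0,0,0.004,0,0,0],
  [0,0,0.004,0,0,0],
])

```text
time_s: 16.4
tcp_pos: [0.5331, -0.0255, 0.1832]
ee_rot: [179.7, -0.1, 5.2]
wrist_force: [-1.0, -2.7, 2.0]
gripper_width: 0.0109
```

```bash
python3 - <<'E'
from h import *
plan([.5319,-.0239,.1705],5.2)
E
```

```text
from [ 0.5331 -0.0255  0.1832] [ 1.7971e+02 -1.1000e-01  5.2000e+00] tool shift mm [-1.  -1.8 12.7] rot rad [ 0.005  -0.0018  0.    ] t 16.4 F [-1.  -2.7  2. ] w 0.0109
```

move_arm([
  [-0.001,-0.002,0.003,0.005,-0.002,0],
  [0,-0.001,0.003,0,0,0],
  [0,0,0.003,0,0,0],
])

```text
time_s: 16.77
tcp_pos: [0.5319, -0.0248, 0.1728]
ee_rot: [179.8, 0.0, 5.2]
wrist_force: [0.9, 0.7, -2.5]
gripper_width: 0.0109
```

```bash
python3 - <<'E'
from h import *
plan([.5319,-.0239,.1705],5.2)
E
```

```text
from [ 0.5319 -0.0248  0.1728] [1.7977e+02 1.0000e-02 5.1700e+00] tool shift mm [ 0.1 -0.9  2.3] rot rad [ 0.0041  0.0002 -0.0005] t 16.775 F [ 0.9  0.7 -2.5] w 0.0109
```

The force has dropped back to the hook's own weight, so the gate has probably snapped. Checking.

move_arm([
  [0,-0.001,0.003,0,0,0],
  [0,0,0,0,0,0],
])

```text
time_s: 17.02
tcp_pos: [0.5296, -0.022, 0.1669]
ee_rot: [-180.0, 0.3, 5.2]
wrist_force: [-0.3, -0.5, -3.1]
gripper_width: 0.0107
```

```bash
python3 - <<'E'
from h import *
plan([.5319,-.0239,.1705],5.2)
d=grab('scene'); save('scene8',cv2.resize(d['img'][140:220,265:345],(600,600),interpolation=cv2.INTER_CUBIC))
E
```

```text
from [ 0.5296 -0.022   0.1669] [-179.97    0.33    5.17] tool shift mm [ 2.1  2.1 -3.6] rot rad [-0.0005  0.0057 -0.0006] t 17.025 F [-0.3 -0.5 -3.1] w 0.0107
```

View pics/scene8.png

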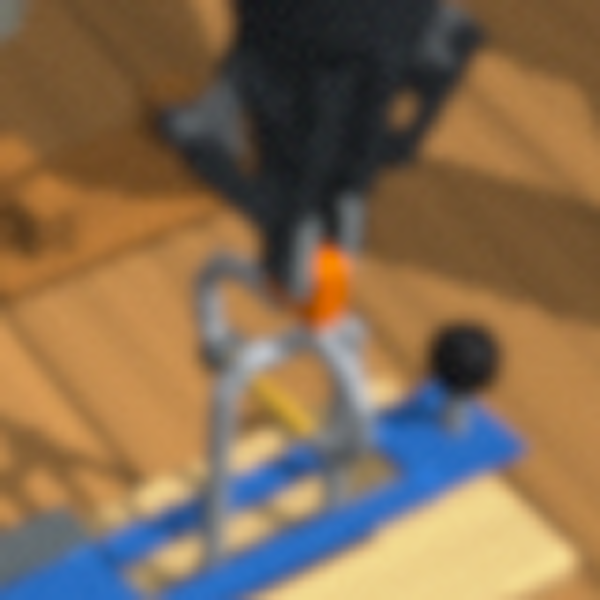

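The gate (brass, (255,385) to (310,430)) is shut below the rod, meeting the nose, and the hoop rod is inside the hook. I'll lower gently until the spine rests on the rod.

move_arm([
  [0.002,0.002,0.002,0,0.005,0],
  [0,0,0.003,0,0,0],
  [0,0,0.002,0,0,0],
  [0,0,0,0,0,0],
])

```text
time_s: 17.58
tcp_pos: [0.5319, -0.0233, 0.1596]
ee_rot: [-179.9, 0.0, 5.2]
wrist_force: [-0.2, 1.4, -2.1]
gripper_width: 0.0108
```

```bash
python3 - <<'E'
from h import *
plan([.5319,-.0239,.158],5.2)
E
```

```text
from [ 0.5319 -0.0233  0.1596] [-1.7991e+02  2.0000e-02  5.1800e+00] tool shift mm [-0.   0.6  1.6] rot rad [-0.0016  0.0003 -0.0004] t 17.575 F [-0.2  1.4 -2.1] w 0.0108
```

move_arm([
  [0,0.0005,0.0015,0,0,0],
  [0,0,0.001,0,0,0],
  [0,0,0,0,0,0],
])

```text
time_s: 17.95
tcp_pos: [0.5324, -0.0231, 0.1593]
ee_rot: [-179.8, -0.0, 5.2]
wrist_force: [-0.6, 2.0, -1.3]
gripper_width: 0.0108
```

```bash
python3 - <<'E'
from h import *
plan([.5319,-.0239,.158],5.2)
E
```

```text
from [ 0.5324 -0.0231  0.1593] [-1.7985e+02 -5.0000e-02  5.2000e+00] tool shift mm [-0.6  0.7  1.3] rot rad [-0.0026 -0.0008 -0.    ] t 17.95 F [-0.6  2.  -1.3] w 0.0108
```

move_arm([
  [0,-0.001,0.001,0,0,0],
  [0,-0.0005,0.001,0,0,0],
  [0,0,0,0,0,0],
])

```text
time_s: 18.32
tcp_pos: [0.5339, -0.0224, 0.1589]
ee_rot: [-180.0, -0.3, 5.2]
wrist_force: [0.1, 1.9, 0.5]
gripper_width: 0.0108
```

```bash
python3 - <<'E'
from h import *
plan([.5319,-.0239,.158],5.2)
E
```

```text
from [ 0.5339 -0.0224  0.1589] [-179.99   -0.28    5.2 ] tool shift mm [-2.1  1.3  0.9] rot rad [-0.0002 -0.0049 -0.    ] t 18.325 F [0.1 1.9 0.5] w 0.0108
```

The hook's weight is on the hoop now. Releasing.

move_arm([
  [0,0,0,0,0,0],
  [0,0,0,0,0,0],
  [0,0,0,0,0,0],
  [0,0,0,0,0,0],
], grip=0.4)

```text
time_s: 18.82
tcp_pos: [0.5336, -0.0228, 0.1579]
ee_rot: [180.0, -0.2, 5.2]
wrist_force: [0.2, -1.0, 0.3]
gripper_width: 0.0343
```

```bash
python3 - <<'E'
from h import *
plan([.5319,-.0239,.30],5.2)
d=grab('wrist'); save('wrist9',d['img'])
d=grab('scene'); save('scene9',cv2.resize(d['img'][140:220,265:345],(600,600),interpolation=cv2.INTER_CUBIC))
E
```

```text
from [ 0.5336 -0.0228  0.1579] [179.98  -0.24   5.19] tool shift mm [  -1.2    1.  -142.1] rot rad [ 0.0003 -0.0042 -0.0001] t 18.825 F [ 0.2 -1.   0.3] w 0.0343
```

View pics/wrist9.png

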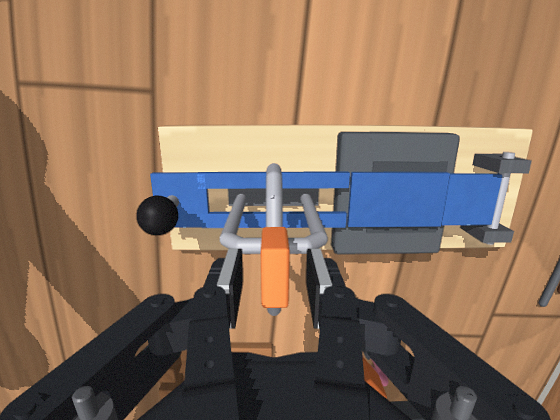

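View pics/scene9.png

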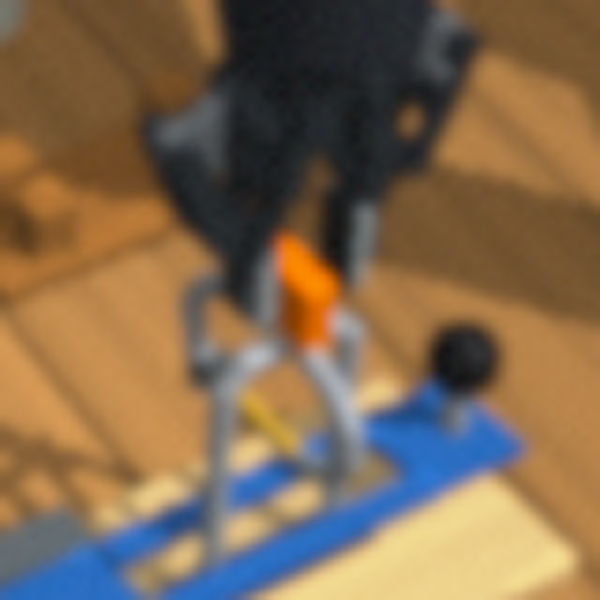

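Released: the tab (262 to 290) is clear of both pads (240 and 312) and the gate is shut. I'll rise straight up.

move_arm([
  [0,0,-0.015,0,0,0],
  [0,0,-0.02,0,0,0],
  [0,0,-0.03,0,0,0],
  [0,0,-0.04,0,0,0],
  [0,0,-0.04,0,0,0],
  [0,0,0,0,0,0],
  [0,0,0,0,0,0],
  [0,0,0,0,0,0],
  [0,0,0,0,0,0],
])

```text
time_s: 20.05
tcp_pos: [0.5326, -0.0227, 0.3121]
ee_rot: [179.9, -0.4, 5.2]
wrist_force: [0.4, 0.5, -0.6]
gripper_width: 0.0343
```

```bash
python3 - <<'E'
from h import *
plan([.5319,-.0239,.30],5.2)
d=grab('wrist'); a=d['img'].copy(); save('wrist10',a)
d=grab('scene'); b=d['img'].copy(); save('scene10',cv2.resize(b[130:230,255:355],(600,600),interpolation=cv2.INTER_CUBIC)); save('scene10f',b)
E
```

```text
from [ 0.5326 -0.0227  0.3121] [179.93  -0.37   5.2 ] tool shift mm [-0.8  1.2 12.1] rot rad [ 0.0013 -0.0065 -0.0001] t 20.05 F [ 0.4  0.5 -0.6] w 0.0343
```

View pics/scene10.png

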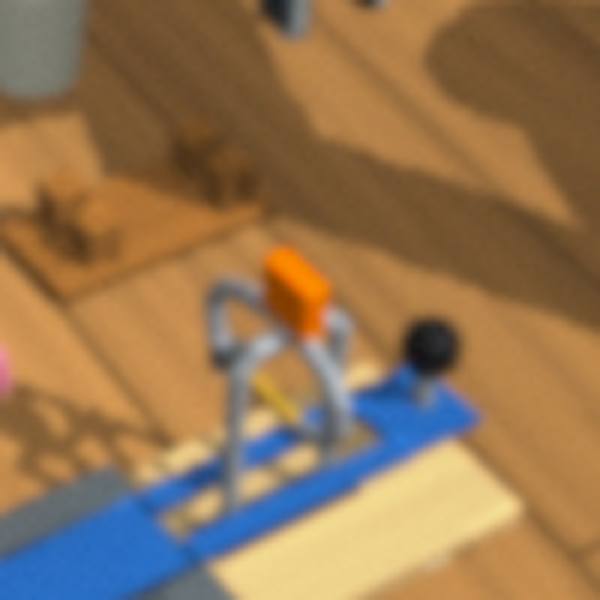

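View pics/wrist10.png

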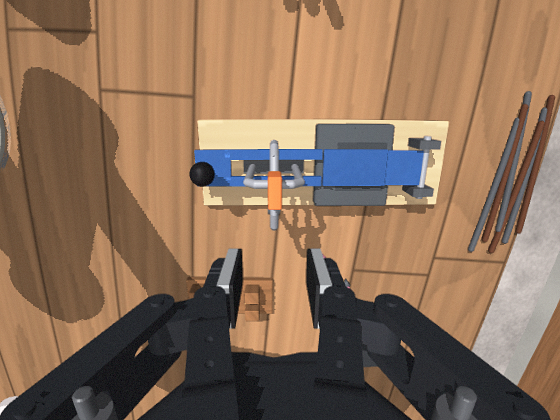

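View pics/scene10f.png

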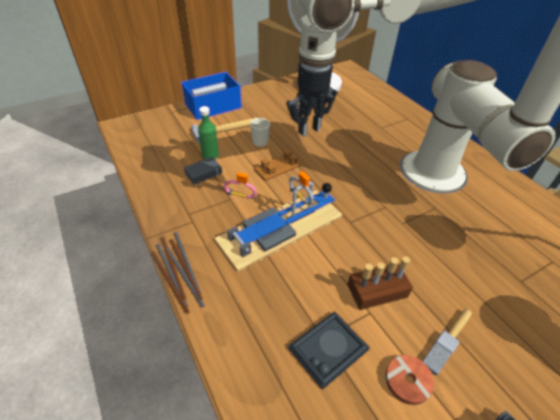

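The hook hangs on the hoop with its tab at wrist (275,190), gate shut and bar down. The bystanders look unmoved. I'll let it settle, check for sway and hand in.

move_arm([
  [0,0,-0.01,0,0,0],
  [0,0,0,0,0,0],
  [0,0,0,0,0,0],
  [0,0,0,0,0,0],
  [0,0,0,0,0,0],
  [0,0,0,0,0,0],
  [0,0,0,0,0,0],
  [0,0,0,0,0,0],
  [0,0,0,0,0,0],
  [0,0,0,0,0,0],
  [0,0,0,0,0,0],
  [0,0,0,0,0,0],
])

```text
time_s: 21.65
tcp_pos: [0.5323, -0.0226, 0.3221]
ee_rot: [180.0, -0.3, 5.2]
wrist_force: [-0.6, 0.2, -0.2]
gripper_width: 0.0335
```

```bash
python3 - <<'E'
from h import *
old=cv2.imread('pics/scene10f.png')[...,::-1].astype(int)
def tab(d):
    f=np.asarray(d['img']).astype(int); m=(f[...,0]>150)&(f[...,0]-f[...,2]>140)&(f[...,0]-f[...,1]>85); m[:165]=0; m[200:]=0; m[:,:290]=0; m[:,325:]=0
    return np.argwhere(m).mean(0).round(2),m.sum()
print('before',tab({'img':old}))
for i in range(4):
    d=grab('scene'); print(tab(d))
first=cv2.imread('pics/scene0.png')[...,::-1].astype(int)
df=np.abs(np.asarray(d['img']).astype(int)-first).sum(-1)
for n,(u0,u1,v0,v1) in dict(water=(195,220,108,160),offcut=(183,224,155,185),mallet=(190,255,115,138),cup=(248,272,118,146),ink=(285,370,310,390),wheel=(385,435,350,405),brush=(425,475,310,375),pink=(222,260,170,200)).items(): print(n,np.median(df[v0:v1,u0:u1]),(df[v0:v1,u0:u1]>90).mean().round(3))
s=r.read_state(); print(s['time_s'],np.abs(s['qd']).max(),s['wrist_force'])
E
```

```text
before (array([177.23, 304.71]), np.int64(83))
(array([177.23, 304.71]), np.int64(83))
(array([177.23, 304.71]), np.int64(83))
(array([177.23, 304.71]), np.int64(83))
(array([177.27, 304.78]), np.int64(82))
water 20.0 0.128
offcut 80.0 0.362
mallet 76.0 0.482
cup 19.0 0.195
ink 15.0 0.0
wheel 19.0 0.0
brush 19.0 0.0
pink 21.0 0.146
21.85 0.08129186393666654 [0.29299238 0.08276189 0.81555958]
```

```bash
python3 -c "
from station import r
print(r.job_done())"
```

```text
the job is handed in; nothing more can be done
None
```

The hook hangs on the hoop with its gate shut and the bar fully down. I handed the job in at about 22 s of the 72 s allowed; it reports no verdict.

- **Bar:** I pinched the ball and led it down its arc. At the bottom, pushing further moved nothing, and the ball's centre was at about 80 mm. It stayed down after I let go.
- **Hook:** I took the grey hook from the rack by its orange tab, turned it 90° and pressed its gate onto the hoop in 3–4 mm steps. The forces I read stayed at about 5–6 N, far below 45 N. After about 43 mm the force fell back to the hook's own weight, and the picture showed the gate shut below the rod. I then rested the hook on the hoop and let go.
- **Last checks:** The tab stayed within 0.1 pixel over five pictures, so the hook is not swaying. The gripper is clear, about 150 mm above where it let go.
- **Less certain:** Comparing start and end pictures showed no change at the inkstone, wheel and brush. At the bottle, offcut, mallet, cup and the pink hook the comparison showed differences. I put these down to the arm's changed shadow: they looked in place and I felt no contact. I didn't measure their positions again.

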